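# Lock the tea canister and shut it in the display case

### The arm

A 6-joint arm with a two-finger parallel gripper is mounted at the origin on the work surface. World frame = base frame: x ahead of the robot, y to its left, z up, the work surface at z = 0. Lengths are in m, angles in rad, forces in N, time in s.
With the tool pointing down it reaches from about 0.35 to 0.875 m from the base axis. Payload 4.2 kg.
Tool frame: the origin (TCP) lies on the centre line of the jaws, within the pads' length; the fingertips stand 17 mm ahead of it and the grasp point (between the pads) lies 2 mm behind it (arm.finger_overhang is the distance from the TCP to the fingertips, in m); z points along the fingers, y is the direction in which the jaws open and shut (so a half turn about z gives the same grasp; the last joint's range is limited). The gripper opens to 85 mm and grips with 20 to 120 N. Pads are 22 mm wide; open, the fingers measure 114 mm over their backs; the gripper's body (76 mm by 85 mm) begins 54 mm behind the grasp point. The pads swing forward as they close: fully open they stand 13 mm farther back than shut.
Start: joints at [-0.906, 0.385, 0.008, 0, -1.194, -0.259], TCP at [0.247, -0.574, 0.248] pointing down, gripper open.
Joint ranges: [-3.14, 3.14], [-1.21, 2.06], [-1.07, 1.41], [-3.16, 2.05], [-2.99, -0.16], [-3.1, 3.1]. Speed limits (rad/s): [2.79, 2.79, 3.14, 3.14, 3.14, 3.14].

### API

Orientations are given as a unit quaternion [w, x, y, z].
In Python, from rig import arm gives the robot as it stands. Calls block until the motion is done:
- arm.movep(position, orientation): joint-space move of the TCP to a pose.
- arm.movel(position, rotation=None, rate=0.15): straight line of the TCP; rotation=None keeps the orientation; rate is the mean speed in m/s.
- arm.move_j(angles): joint-space move.
- arm.command_gripper(opening): finger opening in m; the grip force is fixed at half the most; returns when the fingers have stopped.
- arm.dwell(seconds).
- arm.ik(position, orientation): joint angles nearest the present ones, or None.
- arm.state(): the state.
- arm.grab_frame(name): name is "side" or "top" or "wrist"; returns a dict with "pixels" (400x640x3 uint8, blue, green, red), "vfov" (degrees; the focal length in pixels is half the picture's height over the tangent of half this angle, whatever the lens; pixels are square), "cx", "cy" (the principal point, pixels), "world_from_camera" (4x4, takes a point from camera to world coordinates); the wrist camera has in their place "mount" (4x4, takes a point from camera to tool coordinates, whose origin is the TCP and whose axes are the flange's). Camera axes: x right, y up, looking along -z (the intrinsics and any distortion apply to the point x, -y, -z); pixel columns grow to the right and rows downward; lengths in m; the calibration is good to about 2 mm. A picture is of the moment at which its call begins: read the wrist's pose just before it. There is no depth.
A pose or a line that the arm cannot do raises arm.IKError and nothing moves.
- arm.hand_in(): hands the job in, once; it reports no verdict.
The state is a dict: "clock": time; "q": joint angles; "qvel": joint speeds; "effort": joint torques, N m; "eef_pos": TCP position; "tcp_rot": TCP orientation; "wrist_force": force on the tool from outside, world axes, zero at the start; "torque": the same for the moment, N m; "grip_width": finger opening in m.
Only numpy, scipy, OpenCV 4.12 (cv2) and the standard library are available. Lean on these libraries where they do the work, as an engineer would, in place of code of your own. Each camera call takes 0.05 s, during which the arm holds its last target. There are 200 camera calls.

### The job

Put the tea canister away: press its lid down against the spring and, keeping it down, turn it clockwise until both ears stop under the claws, then let it spring up so that it is caught. Then push the canister on its tray fully home into the display case, and only then swing the clear door fully shut. Leave the other things on the table where they are.

Things in the scene. Friction and masses are not known exactly. Their poses are not given: they have to be found in the camera images.
- case: open-topped clear acrylic display case on a dark wood base, 166 deep (x) x 170 wide (y) x 130 mm high, walls at both sides and the back (+x), fixed to the table; origin at the centre of its underside; its open front faces its own -x, towards the robot; +y is the door hinge's side
- tray (a joint): wooden tray on runners, 134 x 136 mm, top 16 mm above the table; carries the canister, screwed to its middle. 0 = pulled right out (canister axis 135 mm in front of the case's centre), 0.135 m = fully home (axis at the case's centre). Slides along the case's +x, stays where left, friction about 4 N. Moved by pushing the canister's front
- canister_top (a point): round lacquered tea canister, 120 mm across, 76 mm tall, fixed on the tray; this point is on its axis, level with its flat shoulder (92 mm above the table), axes as the case's. Two claws stand on the shoulder at its +y and -y sides
- claw (a point): the +y claw: this point is the centre of its pocket's ceiling, 50 mm from the axis, 20 mm above the shoulder. Aluminium, 36 mm long round the rim, 43 to 61 mm from the axis, 25 mm tall. The pocket is 22 mm long (along x); its entry lip at -x hangs to 16 mm above the shoulder; its +x end is closed by a stop. The -y claw is the same, turned half round
- lid_top (a point): aluminium lid, loose, on a sprung plate in the canister's mouth; this point is the centre of the top of its 80 mm disc (8 mm thick), z up, x along its two ears (16 mm wide, 8 thick, flush with the disc, tips 53 mm from the axis). At the start it stands 22 mm above the shoulder, its ears 0.78 to 1.15 rad anticlockwise (from above) of the claws; locked, 20 mm, ears in the pockets
- lid_bar (a point): middle of the wooden grip bar on the lid, half-way up it: 66 mm long (along the ears), 16 wide, 16 high, standing on the disc. Unpressed, the lips block turning: press 8 to 12 mm down (6 N at first, 10 N at 10 mm, solid stop at 13), turn clockwise until the ears meet the stops, let go: it springs up and the ears are caught. It can be turned by fingers beside the bar or by gripping it
- door (a joint): clear acrylic swing door with aluminium trim, 150 wide x 118 x 5 mm, from 12 to 130 mm above the table: 0 = shut across the case's front, grows as it swings out towards the robot and round to the case's +y side; up to 2.4 rad; moves freely and stays where left.
- door_hinge (a point): point on the door's vertical hinge line, half-way up the door (71 mm above the table), at x -82 mm, y +77 mm in the case's frame.
- door_edge (a point): middle of the door's free vertical edge, 150 mm from the hinge, half-way up the door.
- teacup: white porcelain cup, 84 mm across, 65 mm tall; bystander; origin at the centre of its underside
- whisk_holder: small waisted bamboo whisk holder, 60 mm across the foot, 90 mm tall; bystander; origin at the centre of its underside
- cake_box: silver aluminium cake box, 170 x 120 x 75 mm; bystander; origin at the centre of its underside
- red_tin: plain round lacquered tin with a knob lid, 78 mm across, 115 mm tall; bystander; origin at the centre of its underside
- tea_scoop: wooden tea scoop, 170 mm long, lying flat; bystander; origin at the centre of its underside (lies along its x)
- books: two closed books lying in a stack, 150 x 210 x 44 mm; bystander; origin at the centre of its underside
There are look-alikes about, which are no part of the job. What is shaped like the part that bears lid_top but turquoise or yellow is not meant.

How it is judged:
On the way, in this order (a step that is already met when the one before it is completed fails the run):
1. the lid is locked: ears in the claws' pockets, sprung up, tray still out (angle between the x axis of lid_top and the y axis of canister_top, either way round below 0.15 rad and z of lid_top in the frame of canister_top between 0.0165 and 0.0215 m and horizontal distance between lid_top and canister_top below 0.006 m and angle between lid_top's own z axis and vertical below 0.08 rad and value of joint tray below 0.06 m), for 0.2 s.
2. the tray is fully home with the lid still locked and the door still open (angle between the x axis of lid_top and the y axis of canister_top, either way round below 0.15 rad and z of lid_top in the frame of canister_top between 0.0165 and 0.0215 m and horizontal distance between lid_top and canister_top below 0.006 m and angle between lid_top's own z axis and vertical below 0.08 rad and value of joint tray above 0.129 m and value of joint door above 0.3 rad), for 0.2 s.
At the end, for the whole second after the job is handed in: The lid is level in the canister with its ears within 0.15 rad of the line of the claws, sprung up into the pockets (its top 16.5 to 21.5 mm above the shoulder, within 6 mm of the axis); the tray is at least 129 mm in of 135; the door is within 0.07 rad of shut; the door is at rest (angle between the x axis of lid_top and the y axis of canister_top, either way round below 0.15 rad and z of lid_top in the frame of canister_top between 0.0165 and 0.0215 m and horizontal distance between lid_top and canister_top below 0.006 m and angle between lid_top's own z axis and vertical below 0.08 rad and value of joint tray above 0.129 m and value of joint door below 0.07 rad and velocity of joint door between -0.05 and 0.05 rad/s); the robot touches nothing.
It fails at once if another thing on the table (cup, whisk holder, cake box, knob-lidded tin, scoop, books) is shifted more than 25 mm or tipped more than 0.3 rad (distance of any of teacup, whisk_holder, cake_box, red_tin, tea_scoop, books from where it was at the start of the episode above 0.025 m or angle between any of teacup, whisk_holder, cake_box, red_tin, tea_scoop, books's own z axis and vertical above 0.3 rad).
It fails at once if the door is swung across (below 1.3 rad) while the canister still stands in its way (tray less than 0.10 m in) (value of joint door below 1.3 rad and value of joint tray below 0.1 m).
It also fails if it takes over 64 s, if anything falls off the work surface, if the arm or the gripper's body presses on something with over 40 N, if the wrist force passes 120 N, or if a joint passes its speed limit or range.

## Working session

There is one attempt and no reset: what is moved stays moved. The work goes in short steps, each a Python script; the robot and the scene stay as the last script left them, time stands still between calls to the robot, and variables do not carry over. Pictures are saved under pics/ and viewed, about 8 in all and at most 12, crops included, and the job is handed in when it is done.

```bash
mkdir -p pics; ls
python3 - <<'E'
from rig import arm
import cv2,numpy as np
for n in("top","side"):
    f=arm.grab_frame(n); cv2.imwrite(f"pics/{n}1.png",f["pixels"]); print(n,f["vfov"],f["cx"],f["cy"],[k for k in f]); print(np.round(f["world_from_camera"],4).tolist())
s=arm.state(); print(s)
E
```

```text
pics
top 53.13925619309542 317.3392955353714 203.2412789671946 ['pixels', 'vfov', 'cx', 'cy', 'world_from_camera']
[[-0.0242, 0.996, -0.0865, 0.4577], [-0.9993, -0.0266, -0.0275, 0.0072], [-0.0297, 0.0858, 0.9959, 1.0068], [0.0, 0.0, 0.0, 1.0]]
side 48.0945557088486 319.2673996677139 197.334373673636 ['pixels', 'vfov', 'cx', 'cy', 'world_from_camera']
[[-0.9697, 0.1545, -0.1892, 0.3083], [-0.2442, -0.6389, 0.7295, 0.7544], [-0.0082, 0.7536, 0.6572, 0.7735], [0.0, 0.0, 0.0, 1.0]]
{'clock': 0.1, 'q': array([-9.06437162e-01,  3.85441129e-01,  6.75513668e-03, -4.00111685e-04,
       -1.19402239e+00, -2.58622063e-01]), 'qvel': array([-0.00022143, -0.0025298 ,  0.00211883,  0.00263426,  0.00117547,
        0.00017925]), 'effort': array([-1.75054956e-03, -3.93318629e+01,  1.88927990e+01,  4.19793338e+00,
       -2.56526837e-03,  4.15856960e-06]), 'eef_pos': array([ 0.24650847, -0.57379277,  0.24735651]), 'tcp_rot': array([-2.59203433e-04, -2.01407515e-01,  9.79507052e-01,  9.38819999e-04]), 'wrist_force': array([-0.06397989,  0.12459   ,  0.37586038]), 'torque': array([0.0045824 , 0.00110917, 0.01429555]), 'grip_width': 0.08566613766043805}
```

View pics/top1.png

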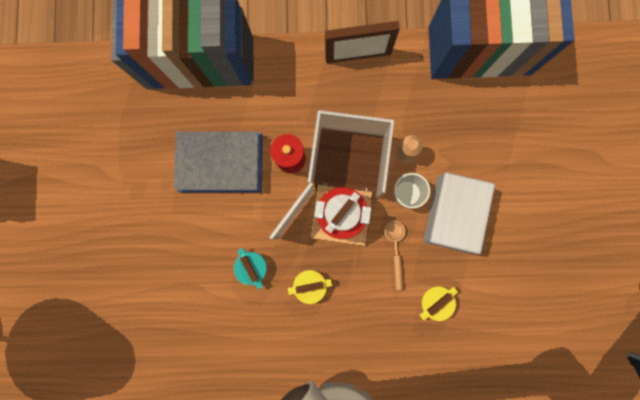

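View pics/side1.png

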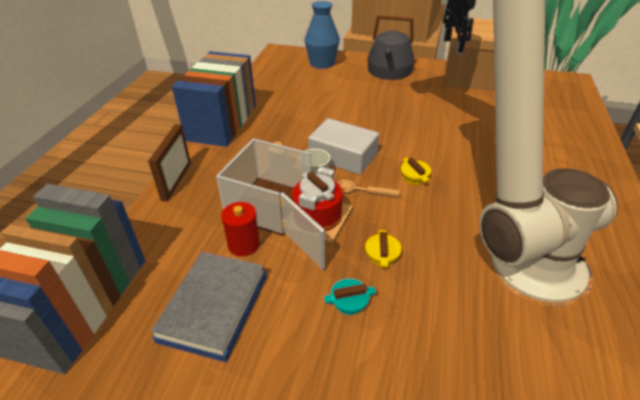

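Top view: canister near (342,213), case corners about (318,113) to (392,121), door from (313,187) to (272,237). I'll enlarge that area.

```bash
cat > h.py <<'E'
import numpy as np,cv2
from rig import arm
from scipy.spatial.transform import Rotation as R
def ray(f,u,v,T=None):
    T=f["world_from_camera"] if T is None else T
    F=200/np.tan(np.radians(f["vfov"])/2)
    d=np.array([(u-f["cx"])/F,-(v-f["cy"])/F,-1.]); T=np.array(T)
    return T[:3,3],T[:3,:3]@d
def hit(f,u,v,z,T=None):
    o,d=ray(f,u,v,T); return o+d*(z-o[2])/d[2]
def toolT(s):
    q=s["tcp_rot"]; T=np.eye(4); T[:3,:3]=R.from_quat([q[1],q[2],q[3],q[0]]).as_matrix(); T[:3,3]=s["eef_pos"]; return T
def down(a): # tool z down, tool y axis at world heading a
    y=np.array([np.cos(a),np.sin(a),0]); z=np.array([0,0,-1.]); x=np.cross(y,z)
    q=R.from_matrix(np.c_[x,y,z]).as_quat(); return np.array([q[3],q[0],q[1],q[2]])
def crop(img,x0,y0,x1,y1,k,name):
    cv2.imwrite(name,cv2.resize(img[y0:y1,x0:x1],None,fx=k,fy=k,interpolation=cv2.INTER_CUBIC))
E
python3 - <<'E'
from h import *
crop(cv2.imread("pics/top1.png"),262,105,402,250,4,"pics/c1.png")
E
```

```text
(no output)
```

View pics/c1.png

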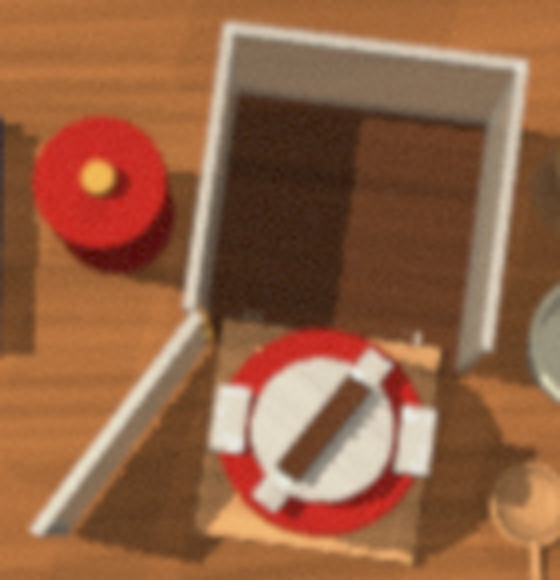

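Run:
```python
from h import *
f=arm.grab_frame("top")
P=lambda x,y,z:hit(f,262+(x+.5)/4-.5,105+(y+.5)/4-.5,z)[:2]
bl,br,fl,fr=[P(*c,.13) for c in((228,24),(526,62),(187,308),(490,350))]
print("case",bl,br,fl,fr,"w",np.linalg.norm(bl-br),np.linalg.norm(fl-fr),"d",np.linalg.norm(bl-fl),np.linalg.norm(br-fr))
yb=bl-br+fl-fr; xb=bl-fl+br-fr
print("yaw",np.arctan2(yb[1],yb[0])-np.pi/2,np.arctan2(xb[1],xb[0]),"centre",(bl+br+fl+fr)/4)
a,b=P(232,418,.117),P(417,440,.117); print("claws",a,b,np.linalg.norm(a-b),(a+b)/2,"yaw",np.arctan2(*(a-b)[::-1])-np.pi/2)
a,b=P(375,364,.114),P(270,492,.114); print("ears",a,b,np.linalg.norm(a-b),(a+b)/2,np.arctan2(*(a-b)[::-1]))
a,b=P(358,384,.13),P(292,472,.13); print("bar",a,b,np.linalg.norm(a-b),(a+b)/2,np.arctan2(*(a-b)[::-1]))
a,b=P(200,315,.13),P(42,528,.13); print("door",a,b,np.linalg.norm(a-b),np.arctan2(*(b-a)[::-1]))
for n,u,v,z in(("redtin",287,150,.115),("cup",412,190,.065),("scoop",396,230,.01)): print(n,hit(f,u,v,z))
```

```text
case [0.74249852 0.02344466] [ 0.7152064  -0.14205113] [0.58237012 0.05006364] [ 0.55440281 -0.11588248] w 0.16773108873543452 0.16828632422674752 d 0.16232583062831027 0.16291898040431974
yaw -0.16520479164248103 -0.16302258088332514 centre [ 0.64861946 -0.04610633]
claws [0.52165185 0.02695847] [ 0.50671022 -0.07544378] 0.10348657797357227 [ 0.51418104 -0.02424265] yaw -0.14488870392386155
ears [ 0.55005482 -0.05376545] [0.48000257 0.00687859] 0.09265536950111711 [ 0.5150287  -0.02344343] -0.7135368940491238
bar [ 0.53761385 -0.04300302] [ 0.49022999 -0.00544176] 0.0604655081766252 [ 0.51392192 -0.02422239] -0.6702747486464766
door [0.57826343 0.04295625] [0.46301466 0.13233261] 0.14584379057133778 2.481965212390741
redtin [0.65826951 0.09775131 0.115     ]
cup [ 0.56480362 -0.19052309  0.065     ]
scoop [ 0.47261717 -0.15834024  0.01      ]
```

Run:
```python
from h import *
C=np.array([.5147,-.0240]); 
for a in(.88,.88-np.pi):
    q=[arm.ik([*C,z],down(a+d)) for z in(.26,.12) for d in(0,-1.1)]
    print(a,[None if x is None else np.round(x,2).tolist() for x in q])
```

```text
0.88 [[0.27, 0.19, -0.24, 0.0, -1.14, -2.53], [0.27, 0.19, -0.24, 0.0, -1.14, 2.65], [0.27, 0.34, -0.43, 0.0, -0.8, -2.53], [0.27, 0.34, -0.43, 0.0, -0.8, 2.65]]
-2.2615926535897932 [[0.27, 0.19, -0.24, 0.0, -1.14, 0.61], [0.27, 0.19, -0.24, 0.0, -1.14, -0.49], [0.27, 0.34, -0.43, 0.0, -0.8, 0.61], [0.27, 0.34, -0.43, 0.0, -0.8, -0.49]]
```

Run:
```python
from h import *
arm.movep([.5147,-.0240,.27],down(.88-np.pi)); arm.command_gripper(.05); arm.dwell(.2)
s=arm.state(); f=arm.grab_frame("wrist"); cv2.imwrite("pics/w1.png",f["pixels"])
T=toolT(s)@f["mount"]; np.savez("w1.npz",T=T,vfov=f["vfov"],cx=f["cx"],cy=f["cy"])
print(s["clock"],s["eef_pos"],s["wrist_force"],s["grip_width"]); print(np.round(T,3))
```

```text
2.9833 [ 0.51472326 -0.02398961  0.26998934] [0.17265064 0.07788998 0.59358024] 0.04969910289842279
[[-0.637  0.735  0.232  0.575]
 [-0.771 -0.608 -0.191 -0.073]
 [ 0.001 -0.3    0.954  0.396]
 [ 0.     0.     0.     1.   ]]
```

View pics/w1.png

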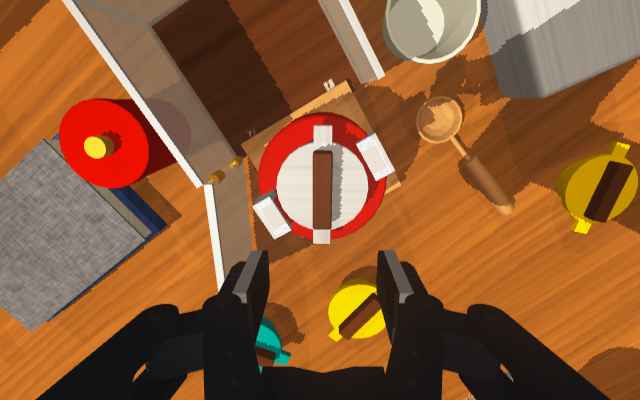

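Wrist view: bar from (323,151) to (322,229), ear tips (323,126) and (321,243), claws near (271,214) and (376,155).

Run:
```python
from h import *
d=np.load("w1.npz"); f={k:float(d[k]) for k in("vfov","cx","cy")}
P=lambda u,v,z:hit(f,u,v,z,d["T"])[:2]
for n,a,b,z in(("bar",(323,151),(322,229),.13),("ears",(323,126),(321,243),.114),("claws",(269,214),(376,155),.117)):
    a,b=P(*a,z),P(*b,z); print(n,np.linalg.norm(a-b),(a+b)/2,np.arctan2(*(a-b)[::-1]))
```

```text
bar 0.06632992865312921 [ 0.51584302 -0.02474356] -0.7028507137789086
ears 0.10459353399076521 [ 0.51521035 -0.02363318] -0.7074929425088629
claws 0.10516600878862717 [ 0.51792665 -0.02489749] 1.3979978956953156
```

Run:
```python
from h import *
C=[.5152,-.0242]; a=-.705-np.pi/2
def rep(t):
    s=arm.state(); print(t,round(s["clock"],2),np.round(s["eef_pos"],4),"F",np.round(s["wrist_force"],1),"T",np.round(s["torque"],2),round(s["grip_width"],4))
arm.command_gripper(.04)
arm.movep([*C,.16],down(a)); rep("above")
arm.movel([*C,.134],rate=.05); rep("down")
arm.command_gripper(0.); arm.dwell(.2); rep("grip")
for z in(.130,.126,.124): arm.movel([*C,z],rate=.04); arm.dwell(.1); rep(z)
```

```text
above 3.81 [ 0.5161 -0.0243  0.1607] F [ 1.1 -0.3  0.6] T [ 0.   -0.04 -0.09] 0.0398
down 4.47 [ 0.5153 -0.0242  0.134 ] F [-0.9  0.4 -0.3] T [ 0.06 -0.   -0.  ] 0.0401
grip 5.02 [ 0.5155 -0.0241  0.1344] F [-0.8  0.1  2.8] T [0.17 0.13 0.01] 0.0138
0.13 5.37 [ 0.5156 -0.0242  0.1304] F [-0.1  1.6  4.5] T [0.05 0.07 0.08] 0.0143
0.126 5.72 [ 0.5156 -0.0242  0.1266] F [-0.4  0.2  7. ] T [0.14 0.21 0.01] 0.0141
0.124 6.07 [ 0.5157 -0.0242  0.1247] F [-0.8 -0.1  6.3] T [ 0.17  0.25 -0.03] 0.0139
```

Run:
```python
from h import *
C=[.5155,-.0242]; a=-.705-np.pi/2
def rep(t):
    S=[]
    for _ in range(5): arm.dwell(.03); S.append(arm.state())
    m=lambda k:np.mean([s[k] for s in S],0)
    print(t,round(S[-1]["clock"],2),np.round(m("eef_pos"),4),"F",np.round(m("wrist_force"),1),"T",np.round(m("torque"),2),round(m("grip_width"),4))
rep("now")
for z in(.1235,.1225): arm.movel([*C,z],rate=.04); rep(z)
f=arm.grab_frame("side"); crop(f["pixels"],255,140,375,230,6,"pics/s2.png")
```

```text
now 6.23 [ 0.5157 -0.0242  0.1248] F [-0.9  0.3  7.1] T [0.15 0.24 0.01] 0.0141
0.1235 6.65 [ 0.5157 -0.0242  0.1242] F [-1.   1.1  7.1] T [ 0.19  0.36 -0.01] 0.0142
0.1225 7.07 [ 0.5157 -0.0242  0.1232] F [-1.3  1.2  7.3] T [0.21 0.44 0.01] 0.0141
```

View pics/s2.png

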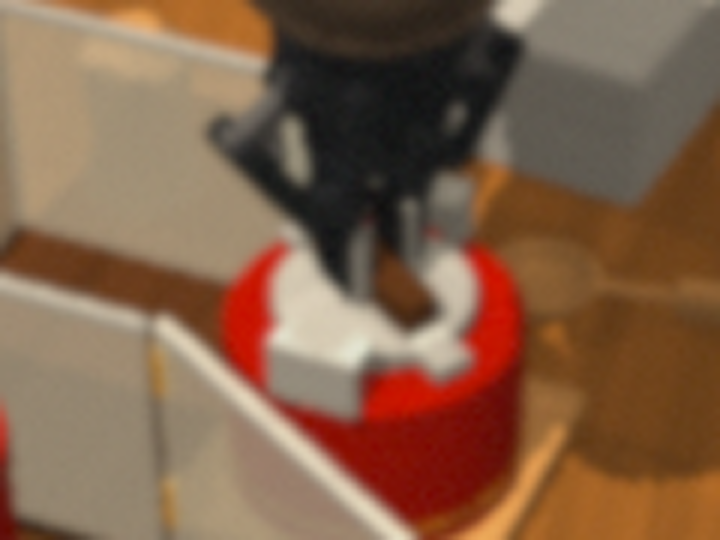

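The lid is pressed down in the claws' midst (ear near (445,360) now well under the claw tops). Turning now.

Run:
```python
from h import *
a=-.705-np.pi/2
def rep(t):
    S=[]
    for _ in range(3): arm.dwell(.03); S.append(arm.state())
    m=lambda k:np.mean([s[k] for s in S],0)
    T=toolT(S[-1]); h=np.arctan2(T[1,1],T[0,1])
    print(t,round(S[-1]["clock"],2),np.round(m("eef_pos"),4),"F",np.round(m("wrist_force"),1),"T",np.round(m("torque"),2),"turn",round((h-a+np.pi)%(2*np.pi)-np.pi,3)); return m("torque")[2]
C=[.5155,-.0242,.1228]
for d in(.2,.4,.6,.7,.8,.9,.95,1.0,1.03,1.06,1.09,1.12,1.15):
    arm.movep(C,down(a-d))
    if abs(rep(d))>.8: break
```

```text
0.2 7.53 [ 0.5161 -0.0242  0.1237] F [-0.6 -0.2  7. ] T [ 0.01  0.21 -0.06] turn -0.2
0.4 7.93 [ 0.5163 -0.0243  0.1238] F [0.1 0.  7.3] T [-0.05  0.14 -0.06] turn -0.4
0.6 8.34 [ 0.5163 -0.0243  0.1238] F [-0.2 -0.2  7.3] T [ 0.    0.11 -0.05] turn -0.6
0.7 8.69 [ 0.5163 -0.0243  0.1238] F [-0.2 -0.1  7.3] T [-0.03  0.09 -0.08] turn -0.7
0.8 9.04 [ 0.5164 -0.0243  0.1238] F [-0.2  0.3  7.3] T [-0.08  0.04 -0.07] turn -0.8
0.9 9.39 [ 0.5164 -0.0243  0.1238] F [ 0.  -0.9  7.6] T [-0.07  0.07 -0.08] turn -0.9
0.95 9.74 [ 0.5163 -0.0243  0.1238] F [ 0.3 -0.2  7.3] T [-0.05  0.05 -0.08] turn -0.95
1.0 10.09 [ 0.5164 -0.0243  0.1238] F [-0.5  0.2  7.5] T [-0.07  0.07 -0.05] turn -1.0
1.03 10.44 [ 0.5164 -0.0243  0.1238] F [ 0.2 -0.9  7.2] T [-0.06  0.12 -0.03] turn -1.03
1.06 10.79 [ 0.5163 -0.0243  0.1238] F [-0.1 -0.1  7.6] T [-0.03  0.15  0.09] turn -1.059
1.09 11.14 [ 0.5155 -0.024   0.1236] F [-1.9  1.5  8. ] T [0.49 0.69 0.31] turn -1.088
1.12 11.49 [ 0.5153 -0.024   0.1236] F [-2.9  2.6  8.9] T [0.67 0.79 0.83] turn -1.116
```

Run:
```python
from h import *
a=-.705-np.pi/2-1.085
def rep(t):
    s=arm.state(); print(t,round(s["clock"],2),np.round(s["eef_pos"],4),"F",np.round(s["wrist_force"],1),"T",np.round(s["torque"],2),round(s["grip_width"],4))
C=[.5155,-.0242]
arm.movep([*C,.1228],down(a)); rep("ease")
for z in(.127,.130,.132): arm.movel([*C,z],rate=.04); arm.dwell(.05); rep(z)
arm.command_gripper(.035); arm.dwell(.3); rep("open")
arm.movel([*C,.17],rate=.12)
arm.movep([.47,-.016,.30],down(a)); arm.dwell(.2)
s=arm.state(); f=arm.grab_frame("wrist"); cv2.imwrite("pics/w2.png",f["pixels"])
T=toolT(s)@f["mount"]; np.savez("w2.npz",T=T,vfov=f["vfov"],cx=f["cx"],cy=f["cy"])
rep("up")
```

```text
ease 11.74 [ 0.5155 -0.024   0.1235] F [-1.6  2.4  7.5] T [0.45 0.54 0.05] 0.0139
0.127 12.05 [ 0.5155 -0.024   0.1275] F [-0.9  0.7  6.5] T [0.4  0.38 0.02] 0.0137
0.13 12.35 [ 0.5155 -0.024   0.1303] F [-1.7  1.9  4.5] T [0.49 0.29 0.06] 0.0144
0.132 12.65 [ 0.5155 -0.0241  0.132 ] F [-1.1  2.3  4.3] T [0.65 0.26 0.09] 0.0141
open 13.28 [ 0.5155 -0.0243  0.1319] F [-0.2 -0.5  0.1] T [ 0.01 -0.03 -0.02] 0.0351
up 14.61 [ 0.4698 -0.0161  0.2984] F [ 1.1  0.  -0. ] T [0.04 0.04 0.01] 0.0352
```

View pics/w2.png

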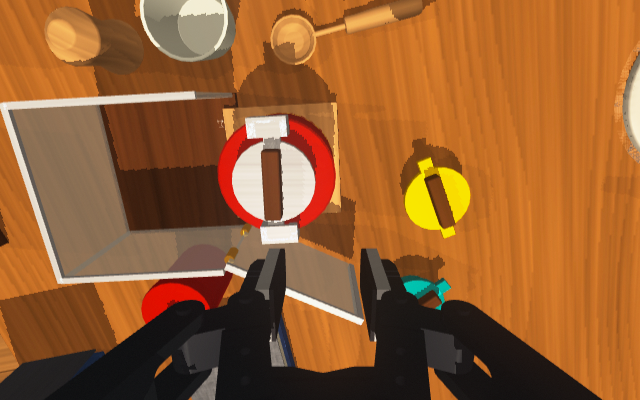

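Run:
```python
from h import *
d=np.load("w2.npz"); f={k:float(d[k]) for k in("vfov","cx","cy")}
P=lambda u,v,z:hit(f,u,v,z,d["T"])[:2]
for n,a,b,z in(("bar",(271,150),(273,220),.128),("claws",(268,127),(279.5,234),.117)):
    a,b=P(*a,z),P(*b,z); print(n,np.linalg.norm(a-b),(a+b)/2,np.arctan2(*(b-a)[::-1]))
crop(cv2.imread("pics/w2.png"),205,95,345,260,4,"pics/w2c.png")
```

```text
bar 0.0655784948301157 [ 0.51490436 -0.02369479] 1.3347096216743715
claws 0.10344580871730324 [ 0.51456935 -0.02361057] 1.412935742123058
```

View pics/w2c.png

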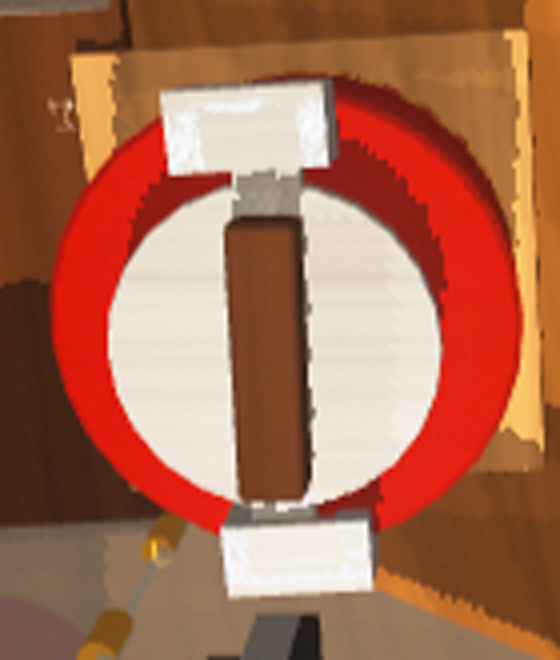

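Bar sits ~0.07 rad past the claw line (pocket play at the stops), centred to under 1 mm, ears under the claws: locked. Now pushing the tray.

Run:
```python
from h import *
ex=np.array([np.cos(-.163),np.sin(-.163)]); A=np.array([.515,-.024]); a=-.163-np.pi/2
def rep(t):
    s=arm.state(); print(t,round(s["clock"],2),np.round(s["eef_pos"],4),"adv",round((s["eef_pos"][:2]-A)@ex,4),"Fx",np.round(s["wrist_force"][:2]@ex,1),np.round(s["wrist_force"],1)); return s["wrist_force"][:2]@ex
p=lambda d,z=.085:[*(A+d*ex),z]
arm.movep(p(-.105,.2),down(a)); arm.command_gripper(0.)
arm.movel(p(-.105),rate=.15); rep("low")
arm.movel(p(-.072),rate=.08); rep("near")
for d in(-.04,.0,.04,.055): arm.movel(p(d),rate=.08); rep(d)
for d in(.058,.060,.062,.064,.066,.068,.070,.072):
    arm.movel(p(d),rate=.05); arm.dwell(.1)
    if rep(d)<-15: break
f=arm.grab_frame("top"); crop(f["pixels"],262,105,402,250,4,"pics/t3.png")
```

```text
low 17.35 [ 0.412  -0.0068  0.0855] adv -0.1044 Fx 0.5 [ 0.5  0.1 -0.1]
near 17.92 [ 0.444  -0.0124  0.085 ] adv -0.072 Fx 1.0 [ 0.9 -0.8 -0.2]
-0.04 18.47 [ 0.4754 -0.0176  0.0848] adv -0.0401 Fx -0.9 [-1.  -0.8 -0.9]
0.0 19.12 [ 0.5155 -0.0238  0.0851] adv 0.0005 Fx -0.7 [-0.6  0.4 -0.4]
0.04 19.77 [ 0.5553 -0.0303  0.0853] adv 0.0408 Fx -0.3 [-0.3  0.3  0. ]
0.055 20.11 [ 0.5697 -0.0328  0.0851] adv 0.0554 Fx 0.4 [ 0.4 -0.2 -0.1]
0.058 20.46 [ 0.5718 -0.0333  0.085 ] adv 0.0576 Fx -3.3 [-3.2  1.2  1.9]
0.06 20.81 [ 0.574  -0.0337  0.085 ] adv 0.0598 Fx -3.8 [-3.6  1.3  1.6]
0.062 21.16 [ 0.5763 -0.0341  0.085 ] adv 0.0621 Fx -3.6 [-3.4  1.7  0.6]
0.064 21.51 [ 0.5779 -0.0344  0.0849] adv 0.0637 Fx -5.3 [-5.2  1.   2.8]
0.066 21.86 [ 0.5779 -0.0346  0.0848] adv 0.0638 Fx -9.7 [-9.2  3.8  5.4]
0.068 22.21 [ 0.5779 -0.0348  0.0846] adv 0.0638 Fx -14.6 [-14.    4.5   7.9]
0.07 22.56 [ 0.5779 -0.035   0.0843] adv 0.0639 Fx -18.0 [-17.1   6.8  10.2]
```

View pics/t3.png

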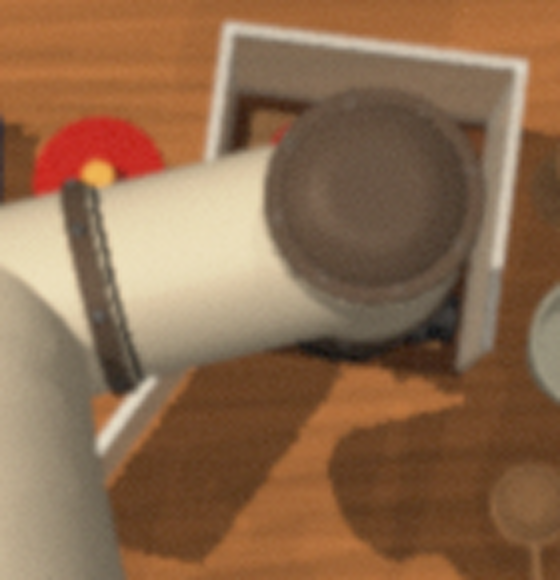

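Tray on its hard stop at 64 mm advance (135−71 = 64 expected). Now the door: come in behind its outer face and sweep it round.

Run:
```python
from h import *
ex=np.array([np.cos(-.163),np.sin(-.163)]); ey=np.array([-ex[1],ex[0]]); A=np.array([.515,-.024]); Cc=A+.135*ex; H=Cc-.082*ex+.077*ey
u=lambda h:np.array([np.cos(h),np.sin(h)])
def pose(th,off,z=.10,r=.115):
    P=H+r*u(-.163-np.pi/2-th)+off*u(-.163+np.pi-th); return [*P,z],down(-.163-th-np.pi/2)
def rep(t):
    s=arm.state(); print(t,round(s["clock"],2),np.round(s["eef_pos"],4),"F",np.round(s["wrist_force"],1)); return s
s=arm.state(); p=s["eef_pos"]
arm.movel([*(p[:2]-.02*ex),.085],rate=.1); arm.movel([*(p[:2]-.02*ex),.22],rate=.2)
arm.movep(*pose(2.07,.05,.22)); arm.movel(pose(2.07,.05)[0],rate=.15); rep("behind")
for th in np.arange(2.07,.3,-.13):
    arm.movep(*pose(th,.0135)); 
    s=rep(round(th,2))
    if np.linalg.norm(s["wrist_force"])>15: print("STOP"); break
f=arm.grab_frame("top"); crop(f["pixels"],262,105,402,250,4,"pics/t4.png")
```

```text
behind 26.87 [0.5205 0.1538 0.1008] F [ 0.6 -0.  -1. ]
2.07 27.14 [0.4974 0.1242 0.1013] F [-0.3  0.4 -0.1]
1.94 27.4 [0.4884 0.1139 0.1008] F [ 0.3 -0.2 -0.2]
1.81 27.67 [0.4801 0.1014 0.1003] F [0.5 1.2 0.6]
1.68 27.93 [0.4734 0.0878 0.1002] F [-0.2 -0.7 -0.9]
1.55 28.21 [0.4686 0.0735 0.1001] F [-0.2  0.2  0.7]
1.42 28.48 [0.4655 0.0588 0.1001] F [0.8 0.4 0.4]
1.29 28.76 [0.4645 0.0437 0.1001] F [ 0.5  0.7 -0.2]
1.16 29.03 [0.4653 0.0287 0.1   ] F [-0.3 -0.3 -0.7]
1.03 29.32 [0.4681 0.0139 0.1   ] F [ 0.7  0.2 -0.5]
0.9 29.6 [ 4.728e-01 -4.000e-04  1.000e-01] F [ 0.1 -0.   0.5]
0.77 29.88 [ 0.4793 -0.0139  0.1   ] F [-0.9 -0.8  0.7]
0.64 30.16 [ 0.4874 -0.0264  0.0999] F [-0.1 -0.3 -0.7]
0.51 30.43 [ 0.4972 -0.0377  0.0999] F [-0.7  0.1  0.7]
0.38 30.71 [ 0.5083 -0.0477  0.0999] F [ 0.1 -0.4  0.6]
```

View pics/t4.png

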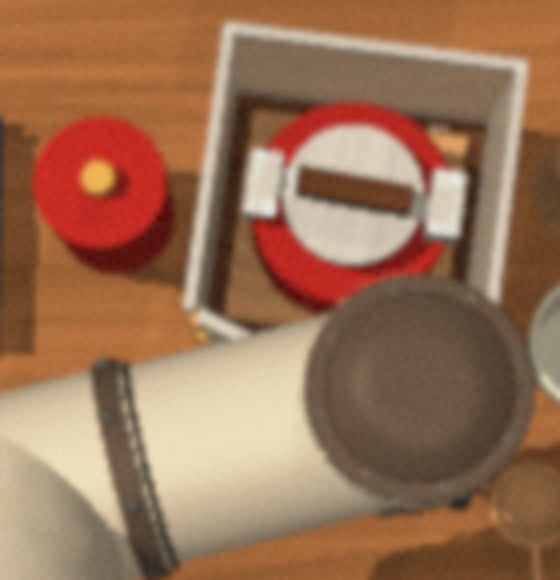

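Canister is home inside the case with the lid bar between the claws. The door is following, its hinge end at (195,315) to (250,338). I'll close the rest gently.

Run:
```python
from h import *
ex=np.array([np.cos(-.163),np.sin(-.163)]); ey=np.array([-ex[1],ex[0]]); A=np.array([.515,-.024]); Cc=A+.135*ex; H=Cc-.082*ex+.077*ey
u=lambda h:np.array([np.cos(h),np.sin(h)])
def pose(th,off,z=.10,r=.115):
    P=H+r*u(-.163-np.pi/2-th)+off*u(-.163+np.pi-th); return [*P,z],down(-.163-th-np.pi/2)
for th in(.28,.18,.1,.06,.03,0,-.02,-.04,-.06,-.08):
    arm.movep(*pose(th,.0135)); arm.dwell(.1); s=arm.state(); F=s["wrist_force"][:2]@ex
    print(th,round(s["clock"],2),round((s["eef_pos"][:2]-Cc)@ex,4),round(F,1))
    if F<-5: break
p=s["eef_pos"]
arm.movel([*(p[:2]-.05*ex),.10],rate=.05); arm.movel([*(p[:2]-.08*ex),.25],rate=.2)
arm.move_j([-.906,.385,.008,0,-1.194,-.259]); arm.dwell(.2)
f=arm.grab_frame("top"); crop(f["pixels"],262,105,402,250,4,"pics/t5.png"); cv2.imwrite("pics/top5.png",f["pixels"]); print(arm.state()["clock"])
```

```text
0.28 31.11 -0.1275 -0.4
0.18 31.46 -0.1166 0.0
0.1 31.81 -0.1075 -0.5
0.06 32.16 -0.1027 -0.0
0.03 32.51 -0.0991 -0.4
0 32.86 -0.0985 -5.1
37.2583
```

View pics/t5.png

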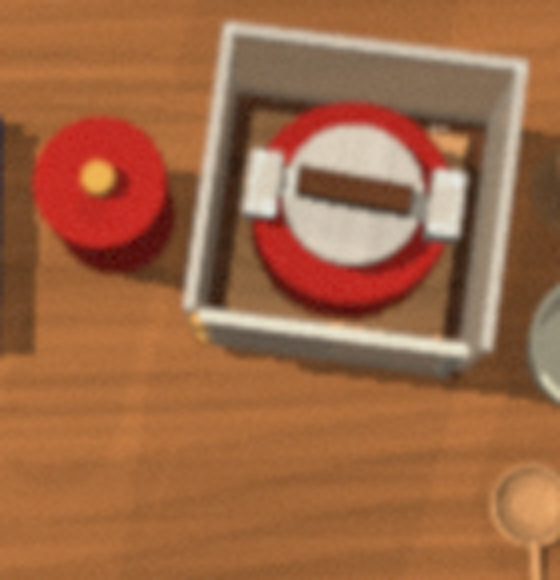

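Door top edge runs (200,317)→(470,350), parallel to the case's back edge to about 0.01 rad: shut. Bystanders in view haven't moved. Handing in.

Run:
```python
import cv2,numpy as np
from rig import arm
d=cv2.absdiff(cv2.imread("pics/top1.png"),cv2.imread("pics/top5.png")).max(2)
m=cv2.medianBlur((d>60).astype(np.uint8),5); n,_,st,_=cv2.connectedComponentsWithStats(m); print(st[1:].tolist())
arm.hand_in()
```

```text
[[312, 131, 73, 103, 4164], [270, 185, 41, 53, 274], [284, 202, 27, 39, 345], [370, 220, 19, 10, 89], [391, 228, 2, 2, 4], [316, 231, 16, 9, 83], [369, 238, 5, 4, 15], [629, 357, 11, 19, 106]]
the job is handed in; nothing more can be done
```

The tea canister is put away and the job is handed in; the hand-in returns no verdict. It took about 37 s of the 64 s allowed.

- **Lid:** I gripped the bar, pressed about 11 mm down, turned 1.1 rad clockwise until the torque rose at the stops, and let it spring up. The wrist picture shows the ears under the claws, about 0.07 rad past their line (limit 0.15) and under 1 mm off centre. I did not measure the height directly. The bar's apparent size and the release position fit the locked height.
- **Tray:** I pushed it to its hard stop. The force rose to 18 N with no further travel, at the position expected for fully home.
- **Door:** I swept it shut until it met its stop at 5 N. In the last picture it is within about 0.01–0.02 rad of the case front line.
- **Other things:** Comparing the first and last top pictures, I saw changes at the canister, case and door, which also accounts for their shadows. There was also one at the right edge of the picture, where the arm is. No bystander moved.
- **One disagreement:** The press force read about 7 N at 10–11 mm, where about 10 N was stated. The side picture showed the lid properly down, and it turned freely.

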